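Unclamp the specimen frame from the light table

TASK

The document frame on the light table is held down by a clamp whose knob has a left-hand thread: loosen it by turning it clockwise until it just comes up against its stop, without forcing it or twisting it the other way. Only then draw the frame out level from under the clamp, without letting the clamp foot press on it, and lay it flat in the black tray, setting it down rather than dropping it. Leave the knob open and the carton, loupe and stamp where they are.

Things in the scene. Friction and masses are not known exactly. Their poses are not given: they have to be found in the camera images.
- lightbox: Light table on the desk, dark steel, 320 (x) x 240 (y) x 45 high, white panel on top; fixed. Origin: centre of its underside; -x edge nearest the robot. At its +x edge a steel clamp: post 36 wide at x = 122 to 144 and a flat arm 36 wide reaching back to x = 58, 72 to 88 above the desk. The vertical clamp screw passes through the arm at x = 85, y = 0.
- knob_grip (a point): Point on the turning axis of the clamp knob, 5 mm below its top. The knob is a black upright bar 54 long (own x axis) x 18 thick (y) x 26 high on a hub 24 in diameter, 6 high; z up; grip it across the 18 from above, some 121 to 127 mm above the desk. The knob stays where it is left. Turning takes about 0.1 N m; at the stop the moment climbs by 2 N m per further rad.
- screw_axis (a point): Point on the screw axis, fixed, on top of the clamp arm, 88 mm above the desk, axes as the light table. Left-hand thread: clockwise from above loosens and raises knob and screw 2 mm per rad. How tight it starts is unknown: the stop lies 1.8 to 3.0 rad clockwise from the start, and where the bar points at the stop differs each time. Only feel tells when it is reached.
- stop_leaf (a joint): Bend of the thin steel stop leaf (washer with a tab) under the knob, rad, 0 when free, positive clockwise from above. Spring of 2 N m per rad: about 0.05 while the knob turns freely clockwise, rising when the knob meets its stop; above 0.075 the knob is up against it. Beyond 0.2 either way (0.4 N m) the leaf is bent for good and the job is spoilt.
- clamp_foot: Round rubber foot of the clamp, 18 in diameter x 8, under the screw, on a spring of 2 N per mm with 3 mm of travel; origin: centre of its underside. At the start it presses on the far margin of the frame with 5 to 10 N; it rises with the screw and, with the knob fully open, hangs 3 mm above the frame.
- frame: Grey plastic document frame, 140 (x) x 90 (y) x 8 thick, 0.13 to 0.21 kg, tan window. Origin: centre of its underside. On top near its -x end is an upright gripping rib, 44 long (x) x 14 thick (y), centred at x = -40, y = 0, its top 36 above the underside. Its +x margin lies under the clamp foot by some 25 mm: draw it at least 45 mm along the light table's -x before lifting.
- tray: Black open tray on the desk to the left or right of the light table, outside 200 (x) x 140 (y) x 28 high, walls and floor 5 thick; fixed. Origin: centre of its underside. The frame goes in lying flat on the floor, its long side along the tray's long side, either end first.
- carton: Closed small carton, 160 x 110 x 45, on the other side of the light table from the tray; origin: centre of its underside. Not to be disturbed.
- loupe: Black cylindrical magnifier, 42 in diameter x 32 high, on the near right corner of the light table; origin: centre of its underside. Not to be disturbed.
- stamp: Wooden hand stamp, 36 in diameter x 68 high, on the desk beyond the light table to the left; origin: centre of its underside. Not to be disturbed.
Not all that is in view belongs to the job. What is shaped like the frame but blue is not meant. Several things have the shape of the tray; the one meant has the colours described above.

How it is judged:
By the outcome, as a careful person would: the job done as asked, in the order asked, and still so for the second after the job is handed in, with the robot touching nothing.
It also fails if it takes over 72 s, if anything falls off the work surface, if the arm or the gripper's body presses on something with over 40 N, if the wrist force passes 120 N, or if a joint passes its speed limit or range.

ROBOT

A 7-joint arm with a two-finger parallel gripper is mounted at the origin on the work surface. World frame = base frame: x ahead of the robot, y to its left, z up, the work surface at z = 0. Lengths are in m, angles in rad, forces in N, time in s.
With the tool pointing down it reaches from about 0.4 to 0.85 m from the base axis. Payload 10.4 kg.
Tool frame: the origin (TCP) lies on the centre line of the jaws, within the pads' length; the fingertips stand 11 mm ahead of it and the grasp point (between the pads) lies 8 mm behind it; z points along the fingers, y is the line along which they close (so a half turn about z gives the same grasp; the last joint's range is limited). The gripper opens to 87 mm and grips with 3 to 60 N. Pads are 19 mm wide; open, the fingers measure 117 mm over their backs; the gripper's body (75 mm by 190 mm) begins 51 mm behind the grasp point.
Start: joints at [1.313, 0.332, -0.065, 1.46, 0.022, 1.35, -0.088], TCP at [0.145, -0.608, 0.234] pointing down, gripper open.
Joint ranges: [-2.6, 2.6], [-0.5, 2.12], [-1.47, 1.34], [0.16, 2.42], [-1.27, 4.41], [0.06, 2.06], [-2.6, 2.6]. Speed limits (rad/s): [2.22, 2.22, 2.79, 2.79, 3.14, 3.14, 3.14].

INTERFACE

Orientations are given as a unit quaternion [x, y, z, w].
In Python, from bench import r gives the robot as it stands.
- The arm moves only by the shell command python3 -m pendant 'ROWS' [OPENING] [FORCE]. ROWS is JSON, a list of rows, each a list of 4 numbers: the shift along the tool's x, y, z in m, then the turn about the tool's z in rad. A call has 1 to 8 rows; each row shifts and turns the commanded pose from where the row before left it, along the tool's axes as they then stand; what a row does not reach is not made up. A row lasts 1/12 s, in which the tool goes at most 41.7 mm and 7.16 degrees, less where a joint would pass 70% of its speed; a pose out of reach is approached as far as the arm can. A call with a gripper value outside its range is refused whole. OPENING is the opening, from 0 (shut) to 1 (fully open), set as the call begins (- or left out, the last holds). The fingers move at their own pace and stop on an object; FORCE is the grip in N (left out, the last holds). Time passes only in rows, so rows that do not move let the fingers close. It gives the time, the measured TCP pose, the force, the opening and the grip force at its end, in the units of the state.
- r.read_state(): the state, without advancing time (a new reading comes with each control period).
- r.camera(name): name is "scene" or "top" or "wrist"; returns a dict with "img" (384x512x3 uint8, red, green, blue), "camera_matrix" (3x3 intrinsics, pixels), "dist_coeffs" ([k1, k2, p1, p2, k3] as OpenCV has them; the pictures are not rectified), "xyz" and "attitude" of the camera in the world. Camera axes: x right, y down, z forward; pixel columns grow to the right and rows downward; lengths in m; the calibration is good to about 2 mm. A picture is of the moment at which its call begins. There is no depth.
- r.close_job(): hands the job in; it is judged then, once.
Trained networks look in the newest picture that a camera, given by its name, has taken for a name from the list of things; names that differ only in an ending like _2 or _b are one class to them, and where a whole thing is asked for, a point or a joint stands for the part that bears it (a point fixed in the world has none). Each returns a list of dicts, best first, with "score" (0 to 1); they miss things now and then, are a little off and sometimes report something else, mostly with a low value. They report only what shows in the picture. A call takes as long as a camera call. They do not tell look-alikes from the thing itself.
- r.outline_of(thing, camera): "mask" (384x512 bool, what is visible of it) and "bbox" ([centre column, centre row, width, height] in pixels, round what is visible of it).
The state is a dict: "time": time; "joint_positions": joint angles; "joint_vel": joint speeds; "joint_torque": joint torques, N m; "ee_pos": TCP position; "eef_rot": TCP orientation; "ft_force": force on the tool from outside, world axes, zero at the start; "torque": the same for the moment, N m; "width": finger opening in m; "grip_force": force on a finger pad.
Only numpy, scipy, OpenCV 4.12 (cv2) and the standard library are available. Lean on these libraries where they do the work, as an engineer would, in place of code of your own. Each camera call takes 0.05 s, during which the arm holds its last target. There are 200 camera calls.

## Working session

There is one attempt and no reset: what is moved stays moved. The work goes in short steps, Python scripts to look and compute and a shell command to move; the robot and the scene stay as the last step left them, time stands still between calls to the robot, and variables do not carry over. Pictures are saved under pics/ and viewed, at most 10 in all, crops included, and the job is handed in when it is done.

```bash
mkdir -p pics; cat > h.py <<'E'
import numpy as np,cv2
from scipy.spatial.transform import Rotation as R
from bench import r
def cam(n):
    c=r.camera(n);return c
def RT(c):
    a=np.array(c["attitude"],float)
    Rm=a if a.shape==(3,3) else R.from_quat(a).as_matrix()
    return Rm,np.array(c["xyz"],float)
def ray(c,uv):
    uv=np.array(uv,float).reshape(-1,1,2)
    n=cv2.undistortPoints(uv,np.array(c["camera_matrix"],float),np.array(c["dist_coeffs"],float)).reshape(-1,2)
    Rm,p=RT(c);return p,np.c_[n,np.ones(len(n))]@Rm.T
def onz(c,uv,z):
    p,d=ray(c,uv);return p+d*((z-p[2])/d[:,2])[:,None]
def proj(c,X):
    Rm,p=RT(c);Xc=(np.array(X,float).reshape(-1,3)-p)@Rm
    return cv2.projectPoints(Xc,np.zeros(3),np.zeros(3),np.array(c["camera_matrix"],float),np.array(c["dist_coeffs"],float))[0].reshape(-1,2)
def tri(L):
    A=np.zeros((3,3));b=np.zeros(3)
    for c,uv in L:
        p,d=ray(c,uv);d=d[0]/np.linalg.norm(d[0]);M=np.eye(3)-np.outer(d,d);A+=M;b+=M@p
    return np.linalg.solve(A,b)
def save(n,img):cv2.imwrite(f"pics/{n}.png",cv2.cvtColor(np.ascontiguousarray(img),cv2.COLOR_RGB2BGR))
E
python3 - <<'E'
from h import *
ims=[]
np.set_printoptions(precision=3,suppress=True)
for n in["scene","top"]:
    c=cam(n);ims.append(c["img"]);print(n,c["xyz"],c["attitude"],c["camera_matrix"],c["dist_coeffs"])
    save(n,cv2.resize(c["img"],(800,600)))
    for t in["lightbox","knob_grip","frame","tray","carton","loupe","stamp","clamp_foot"]:
        for o in r.outline_of(t,n):print(n,t,round(o["score"],2),np.round(o["bbox"],1))
print(r.read_state())
E
```

```text
scene [ 1.042 -0.095  0.953] [ 0.715  0.633 -0.196 -0.221] [[431.49    0.    259.895]
 [  0.    431.49  190.367]
 [  0.      0.      1.   ]] [-0.002  0.     0.     0.     0.   ]
scene lightbox 0.62 [278.6 232.7 101.9 124.8]
scene knob_grip 0.54 [278.6 242.2  25.   19.3]
scene frame 0.88 [345.4 143.6  53.5  43.5]
scene tray 0.98 [130.3 161.5  63.4  69.2]
scene tray 0.72 [143.8 242.5  62.9  81.7]
scene carton 0.9 [398.5 192.8  71.6  60.9]
scene loupe 0.62 [241.9 181.2   9.5  17.5]
scene stamp 0.52 [382.8 272.6  19.8  27.1]
top [ 0.339 -0.004  1.337] [ 0.712 -0.7    0.047 -0.031] [[398.308   0.    252.01 ]
 [  0.    398.308 189.022]
 [  0.      0.      1.   ]] [-0.116  0.     0.     0.     0.   ]
top lightbox 0.62 [239.4 176.7  82.7 103.2]
top knob_grip 0.67 [244.2 145.   18.5  12.4]
top frame 0.94 [166.5 257.9  46.4  46. ]
top frame 0.69 [244.7 167.4  38.2  51.4]
top tray 0.79 [337.1 184.1  44.9  60.5]
top tray 0.67 [351.4 258.1  51.1  66.6]
top carton 0.87 [142.1 196.1  31.7  50.7]
top loupe 0.61 [260.4 215.    9.5  10.8]
top stamp 0.41 [173.7 135.4   8.4  14.9]
{'time': 0.9, 'joint_positions': array([ 1.313,  0.332, -0.065,  1.46 ,  0.022,  1.35 , -0.088]), 'joint_vel': array([ 0.001,  0.001, -0.001, -0.001,  0.001,  0.001, -0.001]), 'joint_torque': array([  0.   , -62.302,   0.025, -39.011,  -0.061,   0.031,   0.   ]), 'ee_pos': array([ 0.145, -0.608,  0.234]), 'eef_rot': array([0.993, 0.117, 0.   , 0.   ]), 'ft_force': array([0.409, 1.442, 0.339]), 'torque': array([-0.009,  0.073,  0.   ]), 'grip_force': 0.0, 'width': 0.08686355501799732}
```

View pics/top.png

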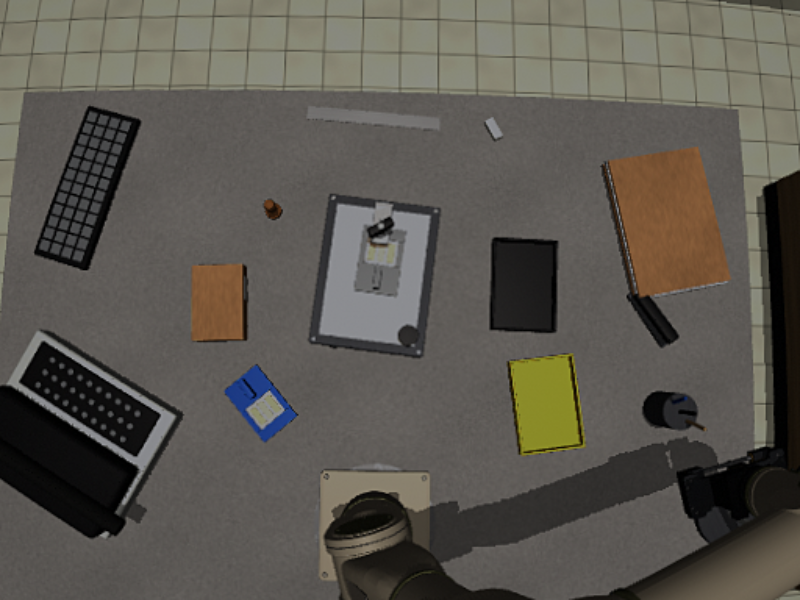

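View pics/scene.png

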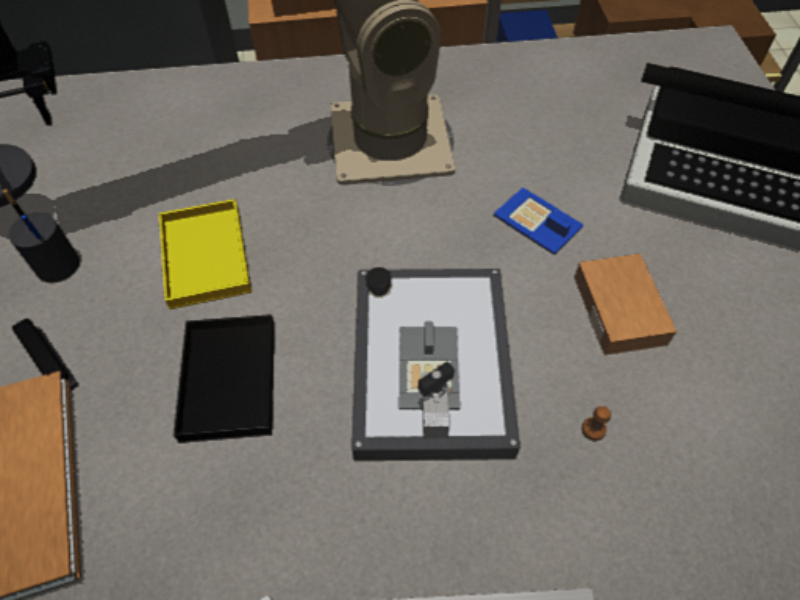

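Top view (native px): the candidates are frame grey at (244,167) vs. the blue look-alike (166,258); tray black at (337,184) vs. yellow (351,258); dark keyboard/laptop/book are clutter. I choose the grey frame under the clamp and the black tray; knob at (244,145). Now fit poses from masks in both views.

```bash
cat > fit.py <<'E'
from h import *
from scipy.optimize import minimize
def box(cx,cy,z0,lx,ly,h):
    return np.array([[cx+sx*lx/2,cy+sy*ly/2,z0+k*h] for sx in(-1,1) for sy in(-1,1) for k in(0,1)])
def sil(c,boxes,p):
    m=np.zeros((384*4,512*4),np.uint8)
    Rz=R.from_euler('z',p[3]).as_matrix()
    for b in boxes:
        uv=proj(c,b@Rz.T+p[:3]);h=cv2.convexHull(((uv+.5)*4).astype(np.float32))
        cv2.fillConvexPoly(m,(h*16).round().astype(np.int32),1,shift=4)
    return m
def fit(views,boxes,p0,free=(0,1,2,3),hull=True):
    T=[]
    for c,m in views:
        m=m.astype(np.uint8)
        if hull:
            h=cv2.convexHull(cv2.findNonZero(m));m2=np.zeros_like(m);cv2.fillConvexPoly(m2,h,1);m=m2
        T.append((c,cv2.resize(m,None,fx=4,fy=4,interpolation=cv2.INTER_NEAREST)))
    p0=np.array(p0,float);free=list(free)
    def f(q):
        p=p0.copy();p[free]=q;e=0
        for c,m in T:
            s=sil(c,boxes,p);e-=(s&m).sum()/max(1,(s|m).sum())
        return e/len(T)
    S=np.array([.02,.02,.01,.15])[free]
    st=np.vstack([p0[free]]+[p0[free]+np.eye(len(free))[i]*S[i] for i in range(len(free))])
    o=minimize(f,p0[free],method='Nelder-Mead',options=dict(initial_simplex=st,xatol=1e-4,fatol=1e-4,maxiter=150))
    p=p0.copy();p[free]=o.x;return p,-o.fun
LB=[box(0,0,0,.32,.24,.045)]
FR=[box(0,0,0,.14,.09,.008),box(-.04,0,.008,.044,.014,.028)]
TR=[box(0,0,0,.2,.14,.028)]
CA=[box(0,0,0,.16,.11,.045)]
KB=[box(0,0,-.021,.054,.018,.026),box(0,0,-.027,.024,.024,.006)]
E
python3 - <<'E'
from fit import *
np.set_printoptions(precision=4,suppress=True)
C={n:cam(n) for n in("scene","top")}
def near(t,n,uv):
    L=r.outline_of(t,n)
    L=[o for o in L if np.hypot(o["bbox"][0]-uv[0],o["bbox"][1]-uv[1])<30]
    return L[0]["mask"] if L else None
tg={"lightbox":((279,233),(239,177),LB,.0,True,0),"frame":((275,235),(244,167),FR,.045,False,0),"tray":((144,242),(337,184),TR,0,True,0),"carton":((398,193),(142,196),CA,0,True,0),
"knob_grip":((279,242),(244,145),KB,.125,False,.5),"loupe":((242,181),(260,215),[box(0,0,0,.042,.042,.032)],.045,False,0),"stamp":((383,272),(174,135),[box(0,0,0,.036,.036,.068)],0,False,0)}
for t,(us,ut,B,z,hu,yw) in tg.items():
    V=[(C[n],near(t,n,u)) for n,u in(("scene",us),("top",ut))]
    V=[v for v in V if v[1] is not None]
    g=onz(C["top"],ut,z)[0]
    best=max((fit(V,B,[g[0],g[1],z,y0],(0,1,2,3) if len(V)>1 else (0,1,3),hu) for y0 in((0,) if t!="knob_grip" else(-.9,-.3,.3,.9,1.5))),key=lambda a:a[1])
    print(t,len(V),*best)
print(r.read_state()["time"])
E
```

```text
lightbox 1 [ 0.5282  0.0086  0.     -0.1077] 0.9807227649963232
frame 1 [ 0.5544 -0.0006  0.045  -0.1243] 0.867199023447434
tray 2 [ 0.5164 -0.3146  0.0009 -0.0306] 0.9521877056004271
carton 2 [ 0.463   0.3373 -0.0001  0.0521] 0.9409343970472994
knob_grip 1 [ 0.6132 -0.0046  0.125   2.1373] 0.8427426536064114Traceback (most recent call last):
  File "<stdin>", line 14, in <module>
  File "<stdin>", line 14, in <genexpr>
  File "fit.py", line 27, in fit
    o=minimize(f,p0[free],method='Nelder-Mead',options=dict(initial_simplex=st,xatol=1e-4,fatol=1e-4,maxiter=150))
    res = _minimize_neldermead(fun, x0, args, callback, bounds=bounds,
                               **options)
    fsim[k] = func(sim[k])
              ~~~~^^^^^^^^
    fx = function(np.copy(x), *(wrapper_args + args))
  File "fit.py", line 24, in f
    return e/len(T)
           ~^~~~~~~
ZeroDivisionError: division by zero
```

```bash
python3 -m pendant '[[0.0225,-0.0198,-0.002,0],[0.0225,-0.0198,-0.002,0],[0.0225,-0.0198,-0.002,0],[0.0225,-0.0198,-0.002,0],[0.0225,-0.0198,-0.002,0],[0.0225,-0.0198,-0.002,0],[0.0225,-0.0198,-0.002,0],[0.0225,-0.0198,-0.002,0]]' 1; python3 -m pendant '[[0.0225,-0.0198,-0.002,0],[0.0225,-0.0198,-0.002,0],[0.0225,-0.0198,-0.002,0],[0.0225,-0.0198,-0.002,0],[0.0225,-0.0198,-0.002,-0.1],[0,0,0,-0.1],[0,0,0,-0.1],[0,0,0,0]]'
```

```text
time: 2.27
ee_pos: [0.2843, -0.4107, 0.2498]
eef_rot: [0.993, 0.117, 0.0, 0.0]
ft_force: [0.3, -0.5, -0.5]
width: 0.0872
grip_force: 0.0
time: 2.93
ee_pos: [0.3703, -0.2891, 0.2597]
eef_rot: [0.964, 0.267, 0.0, 0.0]
ft_force: [-0.3, -0.3, -0.2]
width: 0.0867
grip_force: 0.0
```

```bash
python3 -m pendant '[[0,0,0,-0.123],[0,0,0,-0.123],[0,0,0,-0.123],[0,0,0,-0.123],[0,0,0,-0.123],[0,0,0,-0.123],[0,0,0,-0.123],[0,0,0,-0.123]]';python3 -m pendant '[[0,0,0,-0.123],[0,0,0,-0.123],[0,0,0,-0.123],[0,0,0,-0.123],[0,0,0,-0.123],[0.0125,0.0305,-0.003,0],[0.0125,0.0305,-0.003,0],[0.0125,0.0305,-0.003,0]]' ;python3 -m pendant '[[0.0125,0.0305,-0.003,0],[0.0125,0.0305,-0.003,0],[0.0125,0.0305,-0.003,0],[0.0125,0.0305,-0.003,0],[0.0125,0.0305,-0.003,0],[0.0125,0.0305,-0.003,0],[0.0125,0.0305,-0.003,0],[0,0,0,0]]'
python3 - <<'E'
from fit import *
np.set_printoptions(precision=4,suppress=True)
c=cam("wrist");s=r.read_state();print(s["ee_pos"],s["joint_positions"],s["time"],c["xyz"],RT(c)[0])
save("w1",c["img"])
for t in["knob_grip","frame","clamp_foot"]:
    for o in r.outline_of(t,"wrist"):print(t,round(o["score"],2),np.round(o["bbox"],1))
E
```

```text
time: 3.6
ee_pos: [0.3698, -0.2898, 0.2596]
eef_rot: [0.725, 0.689, -0.0, 0.0]
ft_force: [-0.7, -0.6, 0.2]
width: 0.087
grip_force: 0.0
time: 4.27
ee_pos: [0.4276, -0.2085, 0.2688]
eef_rot: [0.485, 0.874, -0.0, 0.0]
ft_force: [0.9, -0.2, 1.0]
width: 0.0871
grip_force: 0.0
time: 4.93
ee_pos: [0.5632, -0.0148, 0.2898]
eef_rot: [0.482, 0.876, 0.002, -0.0]
ft_force: [-0.5, 0.1, 0.1]
width: 0.0871
grip_force: 0.0
[ 0.5622 -0.0176  0.2894] [ 0.5184  0.2314 -0.6682  1.5145  0.1417  1.445   0.4097] 4.9833 [0.5289 0.0394 0.4401] [[ 0.8434  0.5211  0.1308]
 [ 0.5373 -0.819  -0.2015]
 [ 0.0021  0.2402 -0.9707]]
knob_grip 0.8 [303.2 190.6  24.4  54.3]
knob_grip 0.63 [255.  151.3 134.2 125.3]
frame 0.82 [257.  149.9 135.4 131.1]
frame 0.52 [240.9 138.  324.1 274.2]
```

View pics/w1.png

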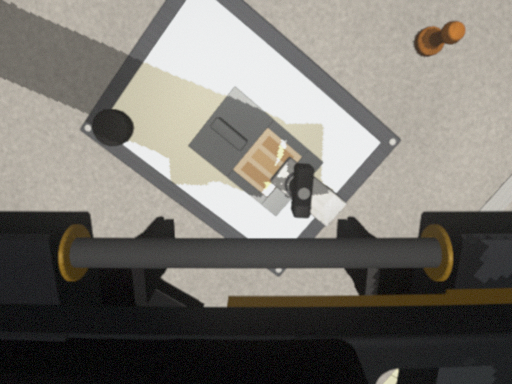

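The wrist view shows the knob bar near vertical at (303,190), the rib at (228,132), the loupe at (113,127) and the stamp at (435,38); grey frame confirmed.

```bash
python3 - <<'E'
from fit import *
np.set_printoptions(precision=4,suppress=True)
def get(n,t,uv,rad=25,wmax=60):
    for k in range(3):
        c=cam(n)
        L=[o for o in r.outline_of(t,n) if np.hypot(*(np.array(o["bbox"][:2])-uv))<rad and o["bbox"][2]<wmax]
        if L:return c,L[0]["mask"]
V={n:v for n,v in {"wrist":get("wrist","knob_grip",(303,190)),"scene":get("scene","knob_grip",(279,242)),"top":get("top","knob_grip",(244,145))}.items() if v}
print(V.keys())
for ks in(["wrist"],["scene","wrist"],list(V)):
    v=[V[k] for k in ks if k in V]
    for y0 in(-1.3,-.8):
        print(ks,*fit(v,KB,[.613,-.002,.12,y0],(0,1,3) if ks==["wrist"] else (0,1,2,3),False))
c,m=V["wrist"]
for z in (.115,.121,.127):
    (cx,cy),(a,b),th=cv2.minAreaRect(cv2.findNonZero(m.astype(np.uint8)));print(z,(cx,cy),a,b,th,onz(c,[cx,cy],z))
w=get("wrist","frame",(257,150),15,200)
print("frame",*fit([w],FR,[.5544,-.0006,.045,-.12],(0,1,3),False),*fit([w],FR,[.5544,-.0006,.045,-.12],(0,1,3),True))
lb=get("wrist","lightbox",(240,138),60,400)
im=w[0]["img"].copy();im[w[1]]//=2;im[m,0]=255
save("w2",cv2.resize(im[60:260,150:380],None,fx=3,fy=3))
E
```

```text
dict_keys(['wrist', 'scene'])
['wrist'] [ 0.6141 -0.0016  0.12   -1.0674] 0.9059762884103557
['wrist'] [ 0.6143 -0.0018  0.12   -1.0673] 0.9060639790930649
['scene', 'wrist'] [ 0.6137 -0.0021  0.1217 -1.052 ] 0.8463100370770527
['scene', 'wrist'] [ 0.6131 -0.0011  0.1221 -1.0485] 0.8440725609054547
['wrist', 'scene'] [ 0.6137 -0.0021  0.1217 -1.052 ] 0.8463100370770527
['wrist', 'scene'] [ 0.6131 -0.0011  0.1221 -1.0485] 0.8440725609054547
0.115 (308.5, 185.0) 54.0 25.0 90.0 [[ 0.6136 -0.0019  0.115 ]]
0.121 (308.5, 185.0) 54.0 25.0 90.0 [[ 0.612  -0.0013  0.121 ]]
0.127 (308.5, 185.0) 54.0 25.0 90.0 [[ 0.6104 -0.0007  0.127 ]]
frame [ 0.5574 -0.0015  0.045  -0.1207] 0.8552146716556733 [ 0.5573 -0.0012  0.045  -0.1208] 0.975796472241448
```

View pics/w2.png

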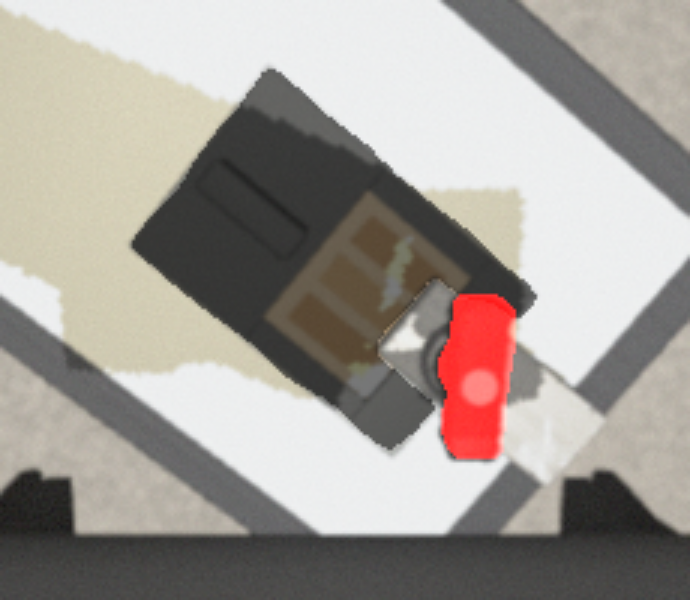

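The crop shows the knob's mask (red) cleanly on the bar, nearly in line with the gripper's x; moving over it.

```bash
python3 -m pendant '[[-0.0034,0.013,0,0.0135],[-0.0034,0.013,0,0.0135],[-0.0034,0.013,0,0.0135],[-0.0034,0.013,0,0.0135],[0,0,0.03,0],[0,0,0.03,0],[0,0,0.03,0],[0,0,0.02,0]]' 1; python3 -m pendant '[[0,0,0,0],[0,0,0,0]]'; python3 - <<'E'
from fit import *
np.set_printoptions(precision=4,suppress=True)
s=r.read_state();c=cam("wrist")
q=s["eef_rot"];print(s["ee_pos"],2*np.arctan2(q[1],q[0]),s["joint_positions"],s["torque"],s["ft_force"])
L=[(round(o["score"],2),np.round(o["bbox"])) for o in r.outline_of("knob_grip","wrist")];print(L)
print(proj(c,[.6134,-.0014,.127]))
save("w3",c["img"])
E
```

```text
time: 6.6
ee_pos: [0.6118, -0.0059, 0.1765]
eef_rot: [0.506, 0.862, -0.001, -0.001]
ft_force: [0.0, -0.7, -0.8]
width: 0.0871
grip_force: 0.0
time: 6.77
ee_pos: [0.6124, -0.0058, 0.1792]
eef_rot: [0.506, 0.862, -0.0, -0.001]
ft_force: [0.4, -0.2, 0.4]
width: 0.0869
grip_force: 0.0
[ 0.6124 -0.0058  0.1792] 2.0798505036736517 [ 0.4329  0.4127 -0.6405  1.5394  0.2528  1.2754  0.2674] [-0.0349 -0.1188  0.0148] [ 0.3724 -0.1765  0.43  ]
[(0.84, array([261., 200.,  33.,  76.]))]
[[259.1574 206.1161]]
```

View pics/w3.png

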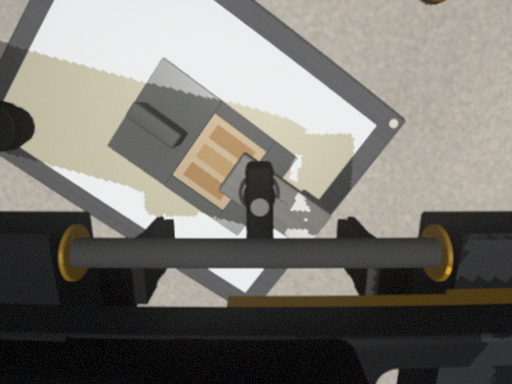

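The bar is upright in the picture at column 259, its axis dot at (260,207), matching my projection (259,206).

```bash
python3 -m pendant '[[0.0033,0.003,0.014,0],[0,0,0.02,0],[0,0,0.02,0],[0,0,0.01,0],[0,0,0,0],[0,0,0,0]]' 1;  python3 -c "
from h import *
s=r.read_state();q=s['eef_rot'];print(s['ee_pos'],2*np.arctan2(q[1],q[0]),s['torque'],s['ft_force'])"
```

```text
time: 7.37
ee_pos: [0.614, -0.0012, 0.116]
eef_rot: [0.506, 0.862, 0.0, 0.0]
ft_force: [-0.2, 0.3, 0.5]
width: 0.087
grip_force: 0.0
[ 0.61404149 -0.00123861  0.11604527] 2.0798412039582743 [ 0.05261357 -0.11519158  0.01229848] [-0.20603593  0.33206619  0.51635762]
```

```bash
cat > st.py <<'E'
from h import *
import sys
s=r.read_state();q=s['eef_rot'];psi=2*np.arctan2(q[1],q[0])
print("T %.2f"%s['time'],np.round(s['ee_pos'],4),"psi %.4f"%psi,"tq",np.round(s['torque'],3),"F",np.round(s['ft_force'],1),"q7 %.3f t7 %.3f"%(s['joint_positions'][6],s['joint_torque'][6]),"w %.4f g %.1f"%(s['width'],s['grip_force']))
if len(sys.argv)>1: sys.exit(abs(s['torque'][2])>float(sys.argv[1]))
E
python3 -m pendant '[[0,0,0,0],[0,0,0,0],[0,0,0,0],[0,0,0,0],[0,0,0,0],[0,0,0,0]]' 0 35 >/dev/null; python3 st.py; python3 -m pendant '[[0,0,0,0],[0,0,0,0],[0,0,0,0],[0,0,0,0]]' >/dev/null; python3 st.py
```

```text
T 7.87 [ 0.6139 -0.0014  0.1158] psi 2.0798 tq [-0.003 -0.18  -0.056] F [-0.9  0.6 -0.4] q7 0.232 t7 0.000 w 0.0552 g 0.0
T 8.20 [ 0.6138 -0.0014  0.1155] psi 2.0798 tq [ 0.029 -0.13  -0.01 ] F [ 0.3  0.1 -0.7] q7 0.231 t7 0.000 w 0.0284 g 0.0
```

```bash
cat > st.py <<'E'
from h import *
import sys
# usage: st.py [n_readings] [limit on mean |torque z|]
n=int(sys.argv[1]) if len(sys.argv)>1 else 1
T=[]
for i in range(n):
    if i:r.camera("wrist")
    s=r.read_state();T.append(s['torque'])
T=np.array(T);q=s['eef_rot'];psi=2*np.arctan2(q[1],q[0])
print("T %.2f"%s['time'],np.round(s['ee_pos'],4),"psi %.4f"%psi,"tz %.3f sd %.3f"%(T[:,2].mean(),T[:,2].std()),"F",np.round(s['ft_force'],1),"q",np.round(s['joint_positions'],2),"t7 %.3f"%s['joint_torque'][6],"w %.4f g %.1f"%(s['width'],s['grip_force']))
if len(sys.argv)>2: sys.exit(int(abs(T[:,2].mean())>float(sys.argv[2])))
E
python3 -m pendant '[[0,0,0,0],[0,0,0,0],[0,0,0,0],[0,0,0,0]]' >/dev/null; python3 st.py 5
```

```text
T 8.73 [ 0.6134 -0.0016  0.1155] psi 2.0797 tz 0.038 sd 0.019 F [-4.7 -2.3  2.7] q [ 0.41  0.47 -0.62  1.6   0.29  1.16  0.23] t7 -0.032 w 0.0178 g 35.0
```

```bash
python3 -m pendant '[[0,-0.0005,0,0.05],[0,0,-0.0001,0.05],[0,0,-0.0001,0.05],[0,0,-0.0001,0.05]]' >/dev/null; python3 st.py 4
```

```text
T 9.22 [ 0.6132 -0.0018  0.1158] psi 1.8810 tz 0.056 sd 0.031 F [-4.4 -1.9  2.3] q [ 0.39  0.46 -0.59  1.61  0.27  1.16  0.05] t7 -0.554 w 0.0176 g 35.0
```

```bash
python3 -m pendant '[[0,0,-0.0002,0.08],[0,0,-0.0002,0.08],[0,0,-0.0002,0.08],[0,0,-0.0002,0.08],[0,0,-0.0002,0.08]]' >/dev/null; python3 st.py 4
```

```text
T 9.78 [ 0.6128 -0.0018  0.1165] psi 1.4810 tz 0.086 sd 0.028 F [-5.2 -1.5  1.1] q [ 0.34  0.45 -0.52  1.61  0.24  1.15 -0.33] t7 -0.639 w 0.0172 g 35.0
```

```bash
python3 -m pendant '[[0,0,-0.0002,0.1],[0,0,-0.0002,0.1],[0,0,-0.0002,0.1],[0,0,-0.0002,0.1],[0,0,-0.0002,0.1]]' >/dev/null; python3 st.py 4 0.14 && python3 -m pendant '[[0,0,-0.0002,0.1],[0,0,-0.0002,0.1],[0,0,-0.0002,0.1],[0,0,-0.0002,0.1],[0,0,-0.0002,0.1]]' >/dev/null; python3 st.py 4
```

```text
T 10.35 [ 0.6124 -0.0017  0.1174] psi 0.9810 tz 0.087 sd 0.038 F [-6.6 -1.8  3.2] q [ 0.27  0.43 -0.43  1.61  0.19  1.14 -0.8 ] t7 -0.798 w 0.0176 g 35.0
T 10.92 [ 0.6122 -0.0014  0.1184] psi 0.4813 tz 0.104 sd 0.036 F [-7.7 -0.4  2.6] q [ 0.21  0.42 -0.35  1.62  0.15  1.14 -1.27] t7 -0.801 w 0.0183 g 35.0
```

```bash
python3 -m pendant '[[-0.0009,-0.0005,0,0],[0,0,-0.0001,0.05],[0,0,-0.0001,0.05],[0,0,0,0.03],[0,0,0,0]]' >/dev/null; python3 st.py 5 0.14 && python3 -m pendant '[[0,0,0,0.02],[0,0,-0.0001,0.02],[0,0,0,0.02],[0,0,-0.0001,0.02]]' >/dev/null; python3 st.py 5
```

```text
T 11.53 [ 0.6119 -0.0013  0.1187] psi 0.3522 tz 0.096 sd 0.025 F [-4.4  1.1  0.8] q [ 0.19  0.41 -0.33  1.62  0.14  1.14 -1.39] t7 -0.084 w 0.0176 g 35.0
T 12.07 [ 0.6119 -0.0013  0.1189] psi 0.2721 tz 0.128 sd 0.029 F [-4.1  1.2  0.4] q [ 0.18  0.41 -0.32  1.62  0.14  1.14 -1.47] t7 -0.141 w 0.0181 g 35.0
```

```bash
python3 st.py 5 0.145 && python3 -m pendant '[[0,0,0,0.02],[0,0,-0.0001,0.02],[0,0,0,0.02]]' >/dev/null; python3 st.py 6 0.145 && python3 -m pendant '[[0,0,0,0.02],[0,0,-0.0001,0.02],[0,0,0,0.02]]' >/dev/null; python3 st.py 6
```

```text
T 12.27 [ 0.6119 -0.0013  0.1189] psi 0.2721 tz 0.111 sd 0.026 F [-5.4  0.8  0.3] q [ 0.18  0.41 -0.32  1.62  0.14  1.14 -1.47] t7 -0.103 w 0.0179 g 35.0
T 12.77 [ 0.6119 -0.0013  0.119 ] psi 0.2121 tz 0.100 sd 0.043 F [-6.   1.2  0.6] q [ 0.17  0.41 -0.31  1.62  0.13  1.14 -1.53] t7 -0.112 w 0.0177 g 35.0
T 13.27 [ 0.6119 -0.0012  0.1191] psi 0.1522 tz 0.112 sd 0.030 F [-5.3  0.4  1.3] q [ 0.16  0.41 -0.3   1.62  0.13  1.13 -1.58] t7 -0.112 w 0.0176 g 35.0
```

```bash
python3 -m pendant '[[0,0,0,0.02],[0,0,-0.0001,0.02],[0,0,0,0.02],[0,0,-0.0001,0.02]]' >/dev/null; python3 st.py 4 0.15 && python3 -m pendant '[[0,0,0,0.02],[0,0,-0.0001,0.02],[0,0,0,0.02],[0,0,-0.0001,0.02]]' >/dev/null; python3 st.py 4 0.15 && python3 -m pendant '[[0,0,0,0.02],[0,0,-0.0001,0.02],[0,0,0,0.02],[0,0,0,0.01]]' >/dev/null; python3 st.py 4
```

```text
T 13.75 [ 0.6119 -0.0011  0.1193] psi 0.0721 tz 0.111 sd 0.029 F [-4.6 -0.1  0.7] q [ 0.15  0.41 -0.28  1.62  0.12  1.13 -1.66] t7 -0.243 w 0.0180 g 35.0
T 14.23 [ 0.6118 -0.001   0.1194] psi -0.0078 tz 0.170 sd 0.030 F [-5.8  0.5  0.3] q [ 0.14  0.4  -0.27  1.62  0.12  1.13 -1.73] t7 -0.301 w 0.0178 g 35.0
T 14.38 [ 0.6118 -0.001   0.1194] psi -0.0076 tz 0.182 sd 0.020 F [-4.9  1.2 -0.4] q [ 0.14  0.4  -0.27  1.62  0.12  1.13 -1.73] t7 -0.164 w 0.0178 g 35.0
```

Torque rose from 0.11 to 0.176 — confirm with a small increment.

```bash
python3 -m pendant '[[0,0,0,0.02],[0,0,0,0],[0,0,0,0]]' >/dev/null; python3 st.py 8
```

```text
T 14.98 [ 0.6118 -0.001   0.1194] psi -0.0275 tz 0.184 sd 0.027 F [-5.2  1.4 -0. ] q [ 0.14  0.4  -0.27  1.62  0.11  1.13 -1.75] t7 -0.198 w 0.0175 g 35.0
```

```bash
python3 -m pendant '[[0,0,0,0.02],[0,0,0,0],[0,0,0,0]]' >/dev/null; python3 st.py 8
```

```text
T 15.58 [ 0.6118 -0.001   0.1194] psi -0.0474 tz 0.229 sd 0.031 F [-4.8  1.3  0.3] q [ 0.14  0.4  -0.26  1.62  0.11  1.13 -1.77] t7 -0.233 w 0.0173 g 35.0
```

Clearly on the stop (0.23 N m, leaf ≈ 0.11). Release and rise, then look at the frame.

```bash
python3 -m pendant '[[0,0,0,0],[0,0,0,0],[0,0,0,0],[0,0,0,0],[0,0,0,0],[0,0,0,0]]' 1 >/dev/null; python3 st.py 2;  python3 -m pendant '[[0,0,-0.02,0],[0,0,-0.03,0],[0,0,-0.03,0],[-0.03,0,-0.03,0.02],[-0.03,0,-0.02,0.02],[-0.03,0,0,0.03],[0,0,0,0],[0,0,0,0]]'>/dev/null; python3 st.py 1
cat > fr.py <<'E'
from fit import *
np.set_printoptions(precision=4,suppress=True)
def best(n,t,pred,rad=40):
    for k in range(3):
        c=cam(n);uv=proj(c,pred)[0]
        L=[o for o in r.outline_of(t,n) if np.hypot(*(np.array(o["bbox"][:2])-uv))<rad]
        if L:return c,L[0]["mask"]
E
python3 - <<'E'
from fr import *
w=best("wrist","frame",[.5574,-.001,.05]);k=best("wrist","knob_grip",[.612,-.001,.13]);t=best("top","frame",[.5574,-.001,.05])
if w:
    for z in (.043,.045,.047):print("frame",*fit([w],FR,[.5574,-.001,z,-.12],(0,1,3),True))
    if t:print("2view",*fit([w,t],FR,[.5574,-.001,.045,-.12],(0,1,2,3),True))
    c=w[0];im=w[0]["img"].copy()
    for p in proj(c,[[.5177,.0036,.081]]).astype(int):cv2.circle(im,tuple(map(int,p)),3,(255,0,0),-1)
    save("w4",im)
else: save("w4",cam("wrist")["img"])
if k:print("knob",*fit([k],KB,[.612,-.001,.127,-.05],(0,1,3),False))
E
```

```text
T 16.13 [ 0.6125 -0.0017  0.1199] psi -0.0502 tz -0.027 sd 0.040 F [ 1.3  0.6 -0.7] q [ 0.14  0.4  -0.26  1.62  0.11  1.13 -1.77] t7 0.005 w 0.0535 g 0.0
T 16.80 [0.5225 0.0046 0.2502] psi -0.1199 tz 0.028 sd 0.000 F [0.3 0.  0.6] q [ 0.16  0.11 -0.28  1.69  0.03  1.34 -1.81] t7 -0.153 w 0.0869 g 0.0
frame [ 0.5571 -0.0022  0.043  -0.1196] 0.9851761600162453
frame [ 0.5573 -0.0023  0.045  -0.1235] 0.9836454361964566
frame [ 0.5568 -0.0023  0.047  -0.1215] 0.9796378453300083
knob [ 0.6131 -0.0021  0.127   0.0894] 0.8820859284281642
```

View pics/w4.png

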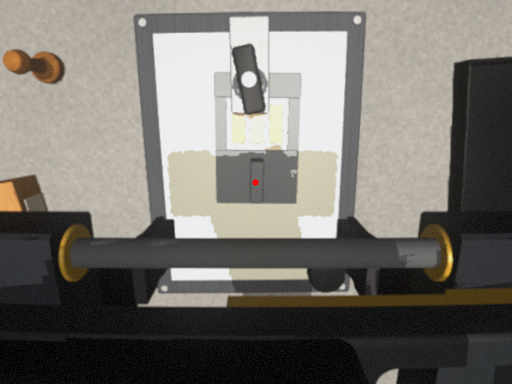

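Rib dot lands on the rib at (256,182); the knob, bar at (248,78), stands at yaw ≈ 0.09 after springing back slightly; loupe (326,277) untouched. Descending to the rib.

```bash
python3 -m pendant '[[-0.0025,0.0014,0.02,0],[-0.0022,0.0013,0.03,0],[0,0,0.03,0],[0,0,0.03,0],[0,0,0.03,0],[0,0,0.01,0],[0,0,0,0],[0,0,0,0]]'>/dev/null; python3 st.py 1;python3 - <<'E'
from fr import *
s=r.read_state();c=cam("wrist");o=r.outline_of("frame","wrist");print([(round(x["score"],2),np.round(x["bbox"])) for x in o])
print(s["ee_pos"],proj(c,[[.5175,.0025,.081],[.4956,.0051,.081],[.5393,-.0002,.081]]))
save("w5",c["img"])
E
```

```text
T 17.97 [0.5185 0.0026 0.1001] psi -0.1202 tz -0.025 sd 0.000 F [ 0.  -0.5  1.2] q [ 0.16  0.24 -0.28  1.88  0.08  1.03 -1.84] t7 -0.032 w 0.0872 g 0.0
[]
[0.5185 0.0026 0.1001] [[254.2441 234.4295]
 [254.2938 270.0721]
 [254.3968 196.6199]]
```

View pics/w5.png

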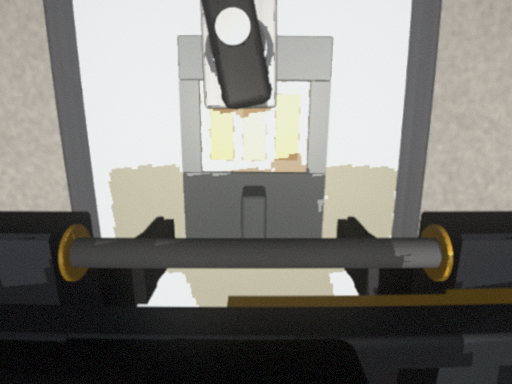

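The rib's far end shows at (254,195), agreeing with the projection (254,197) at z = 0.081 from this second height. Descend and grip.

```bash
python3 -m pendant '[[-0.001,0,0.014,0],[0,0,0.012,0],[0,0,0.006,0],[0,0,0,0],[0,0,0,0]]'>/dev/null; python3 st.py 1; python3 -m pendant '[[0,0,0,0],[0,0,0,0],[0,0,0,0],[0,0,0,0],[0,0,0,0],[0,0,0,0],[0,0,0,0],[0,0,0,0]]' 0 50 >/dev/null;python3 -m pendant '[[0,0,0,0],[0,0,0,0],[0,0,0,0],[0,0,0,0],[0,0,0,0],[0,0,0,0]]' >/dev/null; python3 st.py 1
```

```text
T 18.48 [0.5172 0.0026 0.0675] psi -0.1202 tz -0.001 sd 0.000 F [ 0.  -0.2  0.2] q [ 0.15  0.28 -0.28  1.91  0.09  0.96 -1.86] t7 -0.021 w 0.0869 g 0.0
T 19.65 [0.5171 0.0027 0.0673] psi -0.1201 tz -0.036 sd 0.000 F [ 0.1  0.7 -0.1] q [ 0.15  0.28 -0.28  1.91  0.09  0.96 -1.86] t7 -0.022 w 0.0138 g 50.0
```

```bash
python3 -m pendant '[[-0.004,0,-0.0003,0],[-0.007,0,0,0],[-0.008,0,0,0],[-0.008,0,0,0],[-0.008,0,0,0],[-0.008,0,0,0],[-0.006,0,0,0],[-0.003,0,0,0]]'>/dev/null; python3 st.py 1; python3 -m pendant '[[0,0,0,0],[0,0,0,0]]' >/dev/null; python3 st.py 1
```

```text
T 20.32 [0.4644 0.0089 0.0676] psi -0.1201 tz -0.002 sd 0.000 F [ 0.   0.7 -1.3] q [ 0.16  0.17 -0.3   2.04  0.06  0.94 -1.86] t7 -0.002 w 0.0138 g 50.0
T 20.48 [0.4656 0.0088 0.0678] psi -0.1202 tz -0.023 sd 0.000 F [ 0.1 -0.8 -0.6] q [ 0.16  0.17 -0.29  2.04  0.06  0.94 -1.86] t7 0.000 w 0.0136 g 50.0
```

```bash
python3 -m pendant '[[0,0,-0.004,0],[0,0,-0.01,0],[0,0,-0.016,0],[0,0,-0.02,0],[0,0,-0.02,0],[0,0,-0.018,0],[0,0,-0.008,0],[0,0,-0.004,0]]'>/dev/null; python3 st.py 1; python3 -m pendant '[[0.001,0.006,0,0],[0.003,0.015,0,0],[0.0035,0.024,0,0],[0.0045,0.028,0,0],[0.0045,0.028,0,0],[0.0045,0.028,0,0],[0.0045,0.028,0,0],[0.0045,0.028,0,0]]' >/dev/null; python3 -m pendant '[[0.0045,0.028,0,0],[0.0045,0.028,0,0],[0.0045,0.028,0,0],[0.0045,0.025,0,0],[0.0035,0.016,0,0],[0.002,0.0084,0,0],[0,0,0,-0.04],[0,0,0,-0.05]]' >/dev/null;python3 -m pendant '[[0,0,0,0],[0,0,0,0],[0,0,0,0]]' >/dev/null; python3 st.py 1
python3 - <<'E'
from fr import *
c=cam("wrist");im=c["img"].copy()
t=r.outline_of("tray","wrist");print([(round(x["score"],2),np.round(x["bbox"])) for x in t])
save("w6",im)
ct=cam("top");save("t6",cv2.resize(ct["img"][120:260,200:420],None,fx=3,fy=3))
E
```

```text
T 21.15 [0.4664 0.0089 0.1694] psi -0.1203 tz 0.008 sd 0.000 F [-0.5  0.5 -1.1] q [ 0.17  0.05 -0.3   1.94  0.02  1.16 -1.82] t7 0.031 w 0.0134 g 50.0
T 22.73 [ 0.4803 -0.3132  0.1672] psi -0.0312 tz 0.006 sd 0.000 F [ 0.8  0.3 -1.1] q [ 0.52  0.27 -0.03  1.69  0.01  1.19 -1.11] t7 0.040 w 0.0139 g 50.0
[]
```

View pics/w6.png

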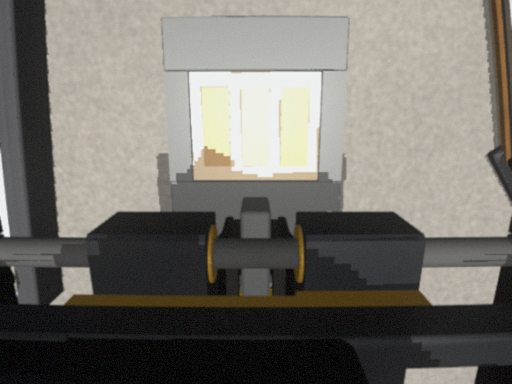

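```bash
python3 - <<'E'
from fr import *
c=cam("wrist")
Rz=R.from_euler('z',-.03).as_matrix()
print(proj(c,box(0,0,0,.2,.14,.028)@Rz.T+[.5164,-.3146,0])[1::2])
E
```

```text
[[326.0501 248.5789]
 [182.3369 248.5446]
 [338.1894  25.6217]
 [170.2304  25.4459]]
```

View pics/t6.png

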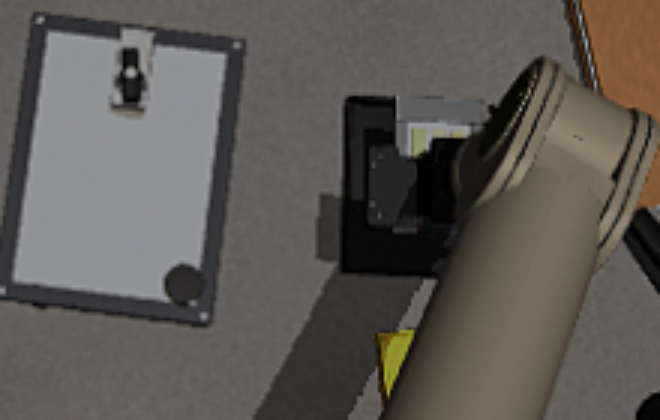

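Wrist view: the frame hangs level and hides the tray, whose corners project to (170–338, 25–249), centred behind the frame (163–347). Top crop: tray at its fitted place; knob bar at (130,75), loupe (185,283) in place. Lowering.

```bash
python3 -m pendant '[[-0.002,0,0.008,0],[-0.002,0,0.018,0],[0,0,0.024,0],[0,0,0.026,0],[0,0,0.024,0],[0,0,0.018,0],[0,0,0.01,0],[0,0,0.003,0]]'>/dev/null; python3 -m pendant '[[0,0,0,0],[0,0,0,0]]' >/dev/null; python3 st.py 1
```

```text
T 23.77 [ 0.477  -0.3139  0.0376] psi -0.0303 tz -0.074 sd 0.000 F [ 0.9 -0.8 -2. ] q [ 0.53  0.4  -0.03  1.81  0.01  0.93 -1.11] t7 -0.002 w 0.0139 g 50.0
```

```bash
python3 -m pendant '[[0,0,0.0025,0],[0,0,0.0025,0],[0,0,0.0015,0],[0,0,0.001,0],[0,0,0,0],[0,0,0,0]]'>/dev/null; python3 st.py 1; python3 -m pendant '[[0,0,0.0008,0],[0,0,0.0008,0],[0,0,0,0],[0,0,0,0]]' >/dev/null; python3 st.py 1
```

```text
T 24.27 [ 0.4765 -0.3136  0.0292] psi -0.0302 tz 0.001 sd 0.000 F [ 0.2  0.3 -1.1] q [ 0.53  0.41 -0.03  1.81  0.01  0.92 -1.11] t7 -0.000 w 0.0139 g 50.0
T 24.60 [ 0.4764 -0.3135  0.0275] psi -0.0302 tz 0.014 sd 0.000 F [-0.5  0.2 -2.6] q [ 0.53  0.42 -0.03  1.81  0.01  0.91 -1.11] t7 -0.000 w 0.0136 g 50.0
```

```bash
python3 -m pendant '[[0,0,0.0005,0],[0,0,0.0005,0],[0,0,0,0],[0,0,0,0]]' >/dev/null; python3 st.py 1
```

```text
T 24.93 [ 0.4765 -0.3136  0.0273] psi -0.0303 tz -0.011 sd 0.000 F [-4.5  2.6  6.6] q [ 0.53  0.42 -0.03  1.81  0.01  0.91 -1.11] t7 -0.004 w 0.0138 g 50.0
```

Contact (+6.6 N upward). Release and retreat up.

```bash
python3 -m pendant '[[0,0,-0.0004,0],[0,0,0,0],[0,0,0,0],[0,0,0,0],[0,0,0,0],[0,0,0,0],[0,0,0,0],[0,0,0,0]]' 1 >/dev/null; python3 st.py 1; python3 -m pendant '[[0,0,-0.01,0],[0,0,-0.02,0],[0,0,-0.03,0],[0,0,-0.03,0],[0,0,-0.03,0],[0,0,-0.03,0],[0,0,-0.02,0],[0,0,0,0]]' >/dev/null; python3 -m pendant '[[-0.01,0,0,0],[-0.02,0,0,0],[-0.02,0,0,0],[-0.01,0,0,0],[0,0,0,0],[0,0,0,0]]' >/dev/null; python3 st.py 1
python3 - <<'E'
from fr import *
c=cam("wrist");im=c["img"]
f=best("wrist","frame",[.5164,-.3146,.01],60);t=best("wrist","tray",[.5164,-.3146,.01],60)
if f:print("frame",*fit([f],FR,[.5164,-.3146,.005,-.03],(0,1,3),True))
if t:print("tray",*fit([t],TR,[.5164,-.3146,0,-.03],(0,1,3),True))
s=cam("scene")["img"];a=np.hstack([cv2.resize(im,(400,300)),cv2.resize(s,(400,300))]);save("end",a)
E
```

```text
T 25.60 [ 0.4764 -0.3135  0.0269] psi -0.0302 tz 0.024 sd 0.000 F [ 0.6 -0.  -0.2] q [ 0.53  0.42 -0.03  1.81  0.02  0.91 -1.11] t7 0.000 w 0.0589 g 0.0
T 26.77 [ 0.4161 -0.3116  0.1967] psi -0.0308 tz -0.011 sd 0.000 F [ 0.7 -1.   0.5] q [ 0.56  0.13 -0.01  1.79  0.    1.23 -1.05] t7 0.091 w 0.0869 g 0.0
frame [ 0.5162 -0.3156  0.005  -0.0265] 0.9808984660336012
tray [ 0.516  -0.3139  0.     -0.0292] 0.9896515043711651
```

View pics/end.png

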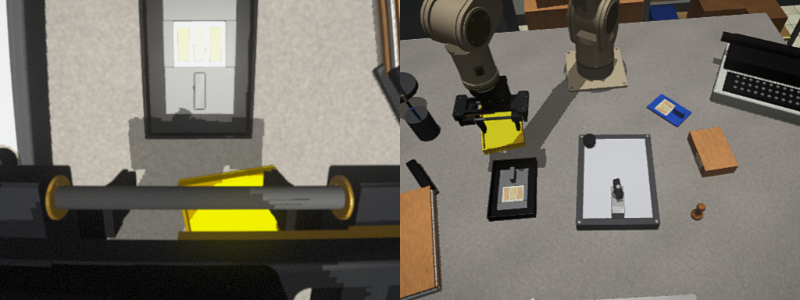

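The frame lies flat and centred in the black tray (left panel, around (198,70)); carton, loupe and stamp are in place.

```bash
python3 -c "
from h import *
print(r.close_job())"
```

```text
the job is handed in; nothing more can be done
None
```

I turned the knob clockwise to its stop (about 0.23 N m at the stop), drew the frame out level and set it down flat in the black tray; the job is handed in, no verdict was returned, and the knob sprang back about 0.14 rad when I let go.

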